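# Empty the swivel token box at the breakfast buffet

### The job

Slide the steel tray in under the swivel token box, fully home against the stand's back bar. Then turn the box upside down with its crank and rock it until the brass breakfast token has dropped out through the slot into the tray, without touching the token. Finally turn the box back upright, leave the tray in place and let go; leave the bottle, jar, bowl and mug where they stand.

Things in the scene. Friction and masses are not known exactly. Their poses are not given: they have to be found in the camera images.
- stand: wooden stand fixed to the counter; origin on the counter midway between its two posts (14 thick in x, 24 in y, 140 high, 116 free between them along x). A low back bar (30 high), inner face at y = +75, and feet 12 high under y 0 to 80 join the posts. The tray goes in from the stand's -y side towards +y. The box swivels on an axis along x, 125 above the counter (mm)
- tokenbox (a joint): angle of the token box about the stand's +x axis, rad: 0 = upright, slot up, on its stop (starts up to 0.2 off); 3.14 = upside down; other stop 4.14. As it grows the knob goes from the stand's +y side over the top to the -y side. Balanced, friction about 0.05 N m, stays where left. Rocking the inverted box 0.7 to 0.9 rad either way at about 1 rad/s slides the token wall to wall
- knob_grip (a point): middle of the free-spinning black crank knob (16 diameter, 56 long, along the stand's x) on the stand's -x side: at box angle a it lies at x = -122, y = 60 cos a, z = 125 + 60 sin a in the stand's frame. The crank arm (8 thick, 142 long, centred on the axis) lies 38 nearer the box (mm)
- box_center (a point): centre of the token box, on the swivel axis; turns with the box (its z towards the slot). Box 60 (x, along the axis) x 76 x 60 outside, 50 x 66 x 52 inside; clear sides and lid, dark wood ends and bottom; corners sweep a radius of 49. The slot across the middle of the lid is 50 long along x and only 15 wide (mm)
- tray: open steel tray 104 (x) x 160 (y) x 22 high, walls 3, 0.35 kg, loose on the counter; origin under the middle of the open part. Fully home its origin is at x = 0, y = -5 in the stand's frame, with the same yaw as the stand (mm)
- tab_grip (a point): grip point on the tray's upright grip tab (12 thick along tray x, 36 along tray y, top 46 above the counter), at tray x = 0, y = -99, z = 30; the tab stands outside the tray's -y end (mm)
- token_center (a point): centre of the brass token, a bar 34 x 22 x 6 (its x, y, z; mm), 35 g, loose inside the box at the start. Wider than the slot, it leaves only when it tips on edge into it, usually after 2 to 4 tilts to alternate sides; if it wedges, turning the box nearly upright frees it. In the box it is over 0.08 m above the counter, in the tray under 0.022 m
Things that resemble listed ones, but are neither listed nor needed, are in the scene too. Leave any blue look-alike of the tray alone.

How it is judged:
By the outcome, as a careful person would: the job done as asked, in the order asked, and still so for the second after the job is handed in, with the robot touching nothing.
It also fails if it takes over 67 s, if anything falls off the work surface, if the arm or the gripper's body presses on something with over 40 N, if the wrist force passes 120 N, or if a joint passes its speed limit or range.

### The arm

A 6-joint arm with a two-finger parallel gripper is mounted at the origin on the work surface. World frame = base frame: x ahead of the robot, y to its left, z up, the work surface at z = 0. Lengths are in m, angles in rad, forces in N, time in s.
With the tool pointing down it reaches from about 0.25 to 0.725 m from the base axis. Payload 4 kg.
Tool frame: the origin (TCP) lies where the fingers leave the gripper's body, on its centre line; the fingertips stand 73 mm ahead of it and the grasp point (between the pads) lies 54 mm ahead of it (bot.tip_reach is the z of the fingertips in the tool frame, in m); z points along the fingers, x is the direction in which the jaws open and shut, and the axes are right-handed (so a half turn about z gives the same grasp; the last joint's range is limited). The gripper opens to 85 mm and grips with 20 to 120 N. Pads are 22 mm wide; open, the fingers measure 114 mm over their backs; the gripper's body (76 mm by 85 mm) begins 54 mm behind the grasp point. The pads swing forward as they close: fully open they stand 13 mm farther back than shut.
Start: joints at [1.329, 0.241, 0.005, 1.335, 0, 1.571], TCP at [0.12, 0.485, 0.304] pointing down, gripper open.
Joint ranges: [-2.72, 2.72], [-1.05, 1.87], [-1.09, 1.28], [-1.99, 2.15], [-1.42, 1.44], [-3.14, 3.14]. Speed limits (rad/s): [2.79, 2.79, 3.14, 3.14, 3.14, 3.14].

### API

Orientations are given as a unit quaternion [x, y, z, w].
In Python, from workcell import bot, vision, job_done gives the robot as it stands.
- The arm moves only by the tool drive_tool, never from a script. Its argument "steps" is one flat list of numbers, 7 for each row, row after row: the shift along the tool's x, y, z in m, then the turn, a rotation vector about the tool's x, y, z in degrees, then the closure, from -1 (fully open) to 1 (shut). A call has 1 to 8 rows; each row shifts and turns the commanded pose from where the row before left it, along the tool's axes as they then stand; what a row does not reach is not made up. A row lasts 1/12 s, in which the tool goes at most 41.7 mm and 7.16 degrees, less where a joint would pass 70% of its speed; a pose out of reach is approached as far as the arm can. A call is refused whole if a number of a shift passes 0.0417 or a number of a turn 7.16, either way. A call with a gripper value outside its range is refused whole. The fingers move at their own pace and stop on an object; the grip force is fixed at half the most. Time passes only in rows, so rows that do not move let the fingers close. It gives the time, the measured TCP pose, the force and the opening at its end, in the units of the state.
- bot.get_obs(): the state, without advancing time (a new reading comes with each control period).
- vision.camera(name): name is "side" or "top"; returns (picture, depth): 480x640x3 uint8, red, green, blue; 480x640 float32, m along the optical axis (not along the pixel's ray), 0 where there is no reading.
- vision.camera_model(name): a dict with "mtx" (3x3 intrinsics, pixels), "D" ([k1, k2, p1, p2, k3] as OpenCV has them; the pictures are not rectified), "rvec" (rotation vector, rad) and "tvec" (3), from world to camera coordinates, as OpenCV has them. Camera axes: x right, y down, z forward; pixel columns grow to the right and rows downward; lengths in m; the calibration is good to about 2 mm. A picture is of the moment at which its call begins. camera_model takes no time and is no camera call.
- job_done(): hands the job in, once; it reports no verdict.
The state is a dict: "clock": time; "joint_pos": joint angles; "joint_vel": joint speeds; "tau": joint torques, N m; "eef_pos": TCP position; "tool_rot": TCP orientation; "ft_force": force on the tool from outside, world axes, zero at the start; "ft_torque": the same for the moment, N m; "grip_width": finger opening in m.
Only numpy, scipy, OpenCV 4.12 (cv2) and the standard library are available. Lean on these libraries where they do the work, as an engineer would, in place of code of your own. Each camera call takes 0.05 s, during which the arm holds its last target.

## Working session

There is one attempt and no reset: what is moved stays moved. The work goes in short steps, Python scripts to look and compute and a tool call to move; the robot and the scene stay as the last step left them, time stands still between calls to the robot, and variables do not carry over. Pictures are saved under pics/ and viewed, and the job is handed in when it is done.

Besides the shell and the picture viewer there is one more tool, called after "Emit:" in YAML: its name, and indented under it one key for each argument. drive_tool: Moves the arm, as the interface text tells. Its arguments: {"type":"object","properties":{"steps":{"type":"array"}},"required":["steps"]}

```bash
ls; mkdir -p pics; python3 - <<'E'
from workcell import bot, vision
import cv2,numpy as np
for n in("side","top"):
    im,d=vision.camera(n); cv2.imwrite(f"pics/{n}0.png",im[:,:,::-1]); np.savez(f"{n}0.npz",im=im,d=d)
    m=vision.camera_model(n); R=cv2.Rodrigues(np.array(m["rvec"],float))[0]; print(n,m["mtx"],m["D"],-R.T@np.array(m["tvec"]).ravel(),R[2])
print(bot.get_obs())
E
```

```text
pics
side [[468.89390658   0.         316.50748081]
 [  0.         468.89390658 241.5316546 ]
 [  0.           0.           1.        ]] [-0.11413986  0.          0.          0.          0.        ] [ 0.37061523 -0.54183373  0.60939483] [ 0.15740271  0.72315149 -0.67251491]
top [[598.71019286   0.         310.05622645]
 [  0.         598.71019286 235.93678576]
 [  0.           0.           1.        ]] [-0.01870647  0.          0.          0.          0.        ] [0.43612146 0.02260964 1.0182888 ] [ 0.06377068  0.00349292 -0.99795847]
{'clock': 0.1, 'joint_pos': array([ 1.32895627e+00,  2.41343672e-01,  3.91072773e-03,  1.33521106e+00,
       -1.17273635e-05,  1.57078669e+00]), 'joint_vel': array([-0.00166932, -0.00115659,  0.00557549, -0.00097832, -0.00017998,
        0.00109716]), 'tau': array([-4.04718885e-04, -3.73136580e+01,  2.53009647e+01,  1.08115768e-02,
       -2.44645162e-05, -1.28975810e-05]), 'eef_pos': array([0.11964902, 0.48504997, 0.30311861]), 'tool_rot': array([ 7.87235389e-01,  6.16651919e-01, -7.23667842e-04,  5.74295743e-04]), 'ft_force': array([ 0.24157143, -0.6792428 , -0.5444889 ]), 'ft_torque': array([ 0.04449385,  0.05652431, -0.01826336]), 'grip_width': 0.08552835505208851}
```

View pics/side0.png

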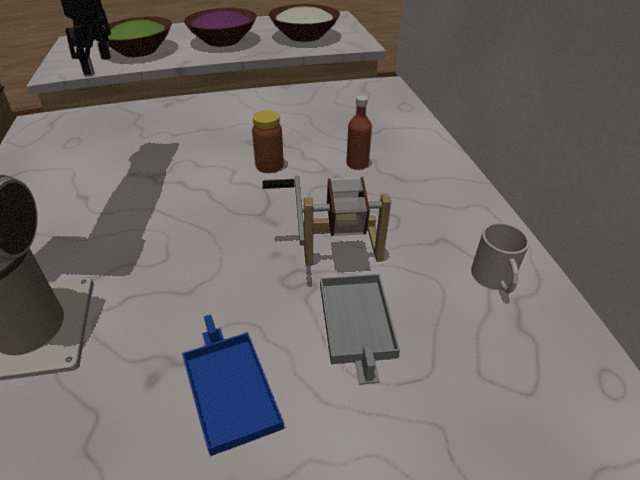

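View pics/top0.png

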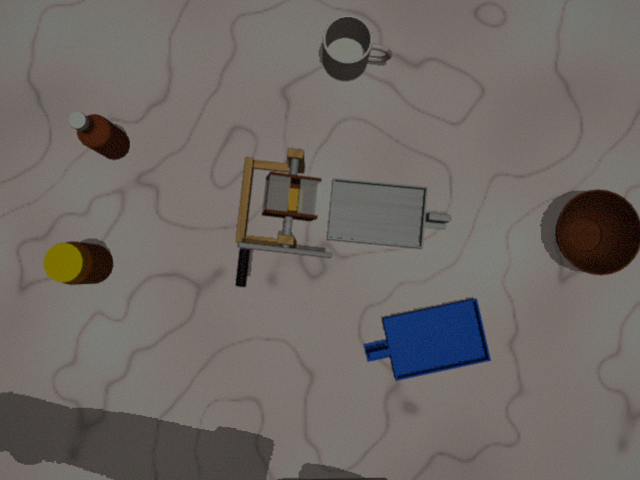

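Candidates for the tray: the steel tray (top 376,213; side 358,318) and the blue tray (top 436,340; side 232,390). I choose the steel one, with its tab at top (437,217). For the knob there is only the black one, at top (243,268) and side (280,184). Next I check in close crops.

```bash
cat > h.py <<'E'
import cv2,numpy as np
from workcell import bot,vision
def cam(n):
    m=vision.camera_model(n); K=np.array(m["mtx"]);D=np.array(m["D"]);rv=np.array(m["rvec"],float).ravel();t=np.array(m["tvec"],float).ravel()
    return K,D,rv,t,cv2.Rodrigues(rv)[0]
def ray(n,uv):
    K,D,rv,t,R=cam(n); p=cv2.undistortPoints(np.array(uv,float).reshape(-1,1,2),K,D).reshape(-1,2)
    d=np.c_[p,np.ones(len(p))]@R; return -R.T@t,d
def onz(n,uv,z):
    c,d=ray(n,uv); return c+d*((z-c[2])/d[:,2])[:,None]
def cloud(n,depth):
    v,u=np.mgrid[:480,:640]; uv=np.c_[u.ravel(),v.ravel()].astype(float)
    c,d=ray(n,uv); return (c+d*depth.ravel()[:,None]).reshape(480,640,3)
def proj(n,P):
    K,D,rv,t,R=cam(n); return cv2.projectPoints(np.array(P,float).reshape(-1,1,3),rv,t,K,D)[0].reshape(-1,2)
E
python3 - <<'E'
from h import *
im=np.load("top0.npz")["im"]; 
a=cv2.resize(im[140:300,220:470],None,fx=3.2,fy=3.2,interpolation=cv2.INTER_CUBIC); cv2.imwrite("pics/ct.png",np.clip(a[:,:,::-1]*1.6,0,255).astype(np.uint8))
im=np.load("side0.npz")["im"]
a=cv2.resize(im[160:390,250:420],None,fx=2.6,fy=2.6,interpolation=cv2.INTER_CUBIC); cv2.imwrite("pics/cs.png",a[:,:,::-1])
E
```

```text
(no output)
```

View pics/ct.png

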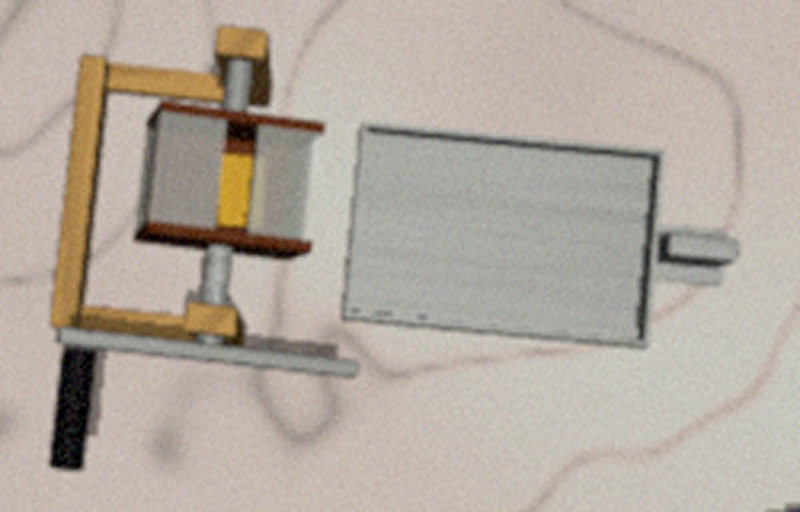

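View pics/cs.png

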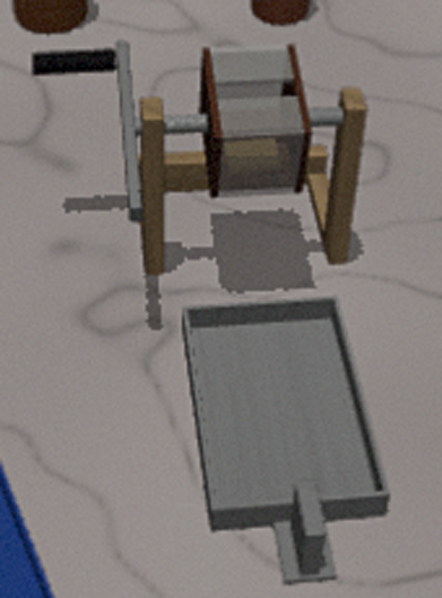

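Both crops confirm the steel tray with its tab on the far side from the stand, the stand, and the black knob at the stand's -x and +y. The token is yellow in the slot. Now I measure.

```bash
python3 - <<'E'
from h import *
T=np.load("top0.npz"); im,d=T["im"],T["d"]; P=cloud("top",d); hsv=cv2.cvtColor(im,cv2.COLOR_RGB2HSV)
uv=np.array([[360,125],[662,152],[648,345],[343,318]])/3.2+[220,140]
C=onz("top",uv-0.4,0.022); c=C.mean(0); print("tray corners",C.round(4).tolist()); 
yd=(C[0]+C[3]-C[1]-C[2])[:2]; xd=(C[0]+C[1]-C[2]-C[3])[:2]
print("tray c",c,"yaw y",np.degrees(np.arctan2(-yd[0],yd[1])),"yaw x",np.degrees(np.arctan2(xd[1],xd[0])),np.linalg.norm(yd)/2,np.linalg.norm(xd)/2)
# tray by depth: rim mask
reg=np.zeros((480,640),bool); reg[165:260,320:460]=1
z=P[...,2]; m=(reg&(z>0.014)&(z<0.035)&(d>0)); m8=m.astype(np.uint8); n,l,s,_=cv2.connectedComponentsWithStats(m8); print("rim px",m.sum())
print("tab",[P[reg&(z>0.036)&(d>0)].mean(0), (reg&(z>0.036)).sum()])
# wood
wood=(hsv[...,0]>10)&(hsv[...,0]<24)&(hsv[...,1]>90)
reg2=np.zeros((480,640),bool); reg2[140:260,230:310]=1
for nm,rr in(("far",slice(140,175)),("near",slice(225,260))):
    r=np.zeros((480,640),bool); r[rr,270:310]=1
    mm=wood&r&(z>0.132)&(z<0.15); q=P[mm]; print("post",nm,mm.sum(),np.median(q,0),(q.min(0)+q.max(0))/2)
    vs,us=np.nonzero(mm); rect=cv2.minAreaRect(np.c_[us,vs].astype(np.float32)); print(rect, onz("top",[rect[0]],0.14))
mm=wood&reg2&(z>0.022)&(z<0.04); mm[:,262:]=0; vs,us=np.nonzero(mm); rect=cv2.minAreaRect(np.c_[us,vs].astype(np.float32)); print("bar",mm.sum(),rect,onz("top",cv2.boxPoints(rect),0.03).round(4).tolist())
blk=(im.max(2)<45); r=np.zeros_like(blk); r[245:295,230:255]=1; mm=blk&r&(z>0.08); q=P[mm];vs,us=np.nonzero(mm); print("knob",mm.sum(),q.min(0),q.max(0),np.median(q,0),us.mean(),vs.mean())
S=np.load("side0.npz"); ims=S["im"]; Ps=cloud("side",S["d"]); blk=(ims.max(2)<45); r=np.zeros_like(blk); r[170:200,255:300]=1; mm=blk&r&(Ps[...,2]>0.08);q=Ps[mm]; print("knob side",mm.sum(),q.min(0),q.max(0),np.median(q,0))
vs,us=np.nonzero(mm);print(us.mean(),vs.mean())
E
```

```text
tray corners [[0.5954, -0.0126, 0.022], [0.5784, -0.1704, 0.022], [0.4773, -0.1601, 0.022], [0.4942, -0.0017, 0.022]]
tray c [ 0.53633126 -0.08619579  0.022     ] yaw y -6.122495755855449 yaw x -5.978420519254817 0.15904817523620887 0.10164662173607593
rim px 718
tab [array([ 0.51415675, -0.11762153,  0.07261032]), np.int64(311)]
post far 140 [0.61610145 0.04585987 0.13800795] [0.61669841 0.04523949 0.1367299 ]
((295.4769592285156, 153.18463134765625), (15.876444816589355, 8.930500984191895), 7.125016689300537) [[0.61564369 0.04517778 0.14      ]]
post near 146 [0.48829558 0.06252468 0.1381551 ] [0.48736244 0.06585087 0.13682779]
((283.26922607421875, 240.34619140625), (21.209938049316406, 12.03136920928955), 7.125016689300537) [[0.48644742 0.06515789 0.14      ]]
bar 729 ((244.51734924316406, 199.35084533691406), (8.778064727783203, 84.70832061767578), 6.632514476776123) [[0.4932, 0.1499, 0.03], [0.6336, 0.1323, 0.03], [0.6317, 0.1178, 0.03], [0.4913, 0.1355, 0.03]]
knob 376 [0.42049979 0.02260964 0.13418077] [0.47635    0.13580397 1.0182888 ] [0.44839098 0.12557355 0.14120073] 242.37765957446808 266.88829787234044
knob side 230 [ 0.37061523 -0.54183373  0.13267784] [0.47283589 0.13108629 0.60939483] [0.44645988 0.12150532 0.14100875]
278.0608695652174 183.49565217391304
```

```bash
cat >> h.py <<'E'
def stand(o,yaw):
    c,s=np.cos(yaw),np.sin(yaw); return lambda p:(np.array(p,float).reshape(-1,3)@np.array([[c,s,0],[-s,c,0],[0,0,1]])+np.array([o[0],o[1],0]))
E
cat > ov.py <<'E'
from h import *
import sys
ox,oy,yw,a=map(float,sys.argv[1:5])
W=stand((ox,oy),np.radians(yw))
pts=[[sx*x,y,.14] for sx in(1,-1) for x in(.058,.072) for y in(-.012,.012)]+[[x,.075,.03] for x in(-.072,.072)]
k=[[x,.06*np.cos(a),.125+.06*np.sin(a)] for x in(-.150,-.094)]+[[-.084,s*.071*np.cos(a),.125+s*.071*np.sin(a)] for s in(1,-1)]
for n,(y0,y1,x0,x1) in(("top",(140,300,220,420)),("side",(160,280,255,415))):
    im=np.load(n+"0.npz")["im"][y0:y1,x0:x1]; f=4; b=cv2.resize(im,None,fx=f,fy=f,interpolation=cv2.INTER_CUBIC)[:,:,::-1].copy()
    for q,col in((pts,(0,0,255)),(k,(0,255,0))):
        for u,v in proj(n,W(q)): cv2.circle(b,(int((u-x0+.5)*f),int((v-y0+.5)*f)),3,col,-1)
    cv2.imwrite(f"pics/ov_{n}.png",b)
E
python3 ov.py 0.5515 0.053 -7.1 0.1
```

```text
(no output)
```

View pics/ov_top.png

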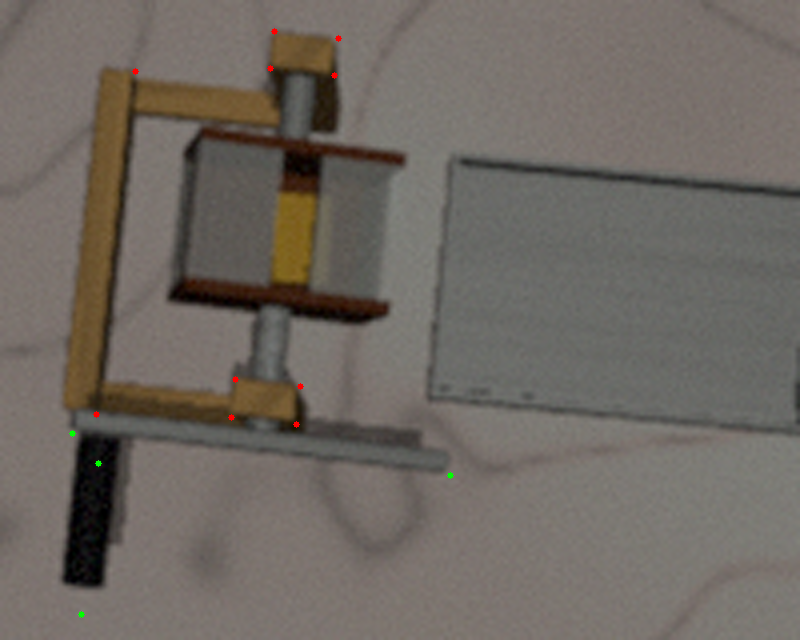

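View pics/ov_side.png

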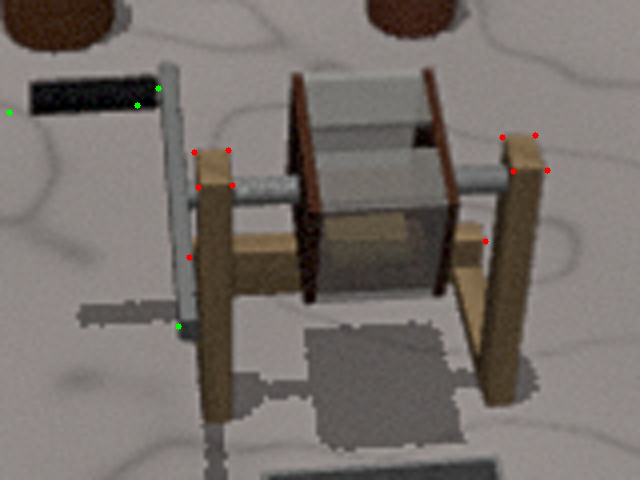

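```bash
cat >> h.py <<'E'
from scipy.spatial.transform import Rotation as Ro
def plan(p1,R1,n,grip,p0=None,R0=None):
    """rows from current (or given) pose to p1,R1 in n equal rows"""
    o=bot.get_obs()
    if p0 is None: p0=np.array(o["eef_pos"])
    if R0 is None: R0=Ro.from_quat(o["tool_rot"])
    rv=(R0.inv()*R1).as_rotvec(); out=[]
    for i in range(n):
        R=R0*Ro.from_rotvec(rv*i/n)
        sh=R.inv().apply((np.array(p1)-p0)/n)
        out.append(list(sh.round(4))+list(np.degrees(rv/n).round(2))+[grip])
    for i in range(0,n,8): print([float(x) for r in out[i:i+8] for x in r])
def down(yaw): # tool x along (cos,sin), z down
    c,s=np.cos(yaw),np.sin(yaw); return Ro.from_matrix(np.array([[c,s,0],[s,-c,0],[0,0,-1]]).T.reshape(3,3).T)
E
python3 - <<'E'
from h import *
u=np.array([[702,248]])/3.2+[220,140]-.4
print("tab top",onz("top",u,.046), "tab ends", onz("top",np.array([[668,247],[738,247]])/3.2+[220,140]-.4,.046))
R=down(np.radians(-6.05)); print(R.as_matrix().round(3))
plan([.526,-.185,.28],R,20,-1)
E
```

```text
tab top [[ 0.52531166 -0.18467929  0.046     ]] tab ends [[ 0.52612723 -0.16736353  0.046     ]
 [ 0.5255013  -0.20305169  0.046     ]]
[[ 0.994 -0.105  0.   ]
 [-0.105 -0.994 -0.   ]
 [ 0.     0.    -1.   ]]
[-0.0277, 0.0277, 0.0012, 0.0, 0.0, 4.11, -1.0, -0.0256, 0.0297, 0.0012, 0.0, 0.0, 4.11, -1.0, -0.0234, 0.0314, 0.0012, 0.0, 0.0, 4.11, -1.0, -0.0211, 0.033, 0.0012, 0.0, 0.0, 4.11, -1.0, -0.0187, 0.0344, 0.0012, 0.0, 0.0, 4.11, -1.0, -0.0162, 0.0357, 0.0012, 0.0, 0.0, 4.11, -1.0, -0.0136, 0.0368, 0.0012, 0.0, 0.0, 4.11, -1.0, -0.0109, 0.0376, 0.0012, 0.0, 0.0, 4.11, -1.0]
[-0.0082, 0.0383, 0.0012, 0.0, 0.0, 4.11, -1.0, -0.0054, 0.0388, 0.0012, 0.0, 0.0, 4.11, -1.0, -0.0026, 0.0391, 0.0012, 0.0, 0.0, 4.11, -1.0, 0.0002, 0.0392, 0.0012, 0.0, 0.0, 4.11, -1.0, 0.003, 0.0391, 0.0012, 0.0, 0.0, 4.11, -1.0, 0.0058, 0.0387, 0.0012, 0.0, 0.0, 4.11, -1.0, 0.0086, 0.0382, 0.0012, 0.0, 0.0, 4.11, -1.0, 0.0113, 0.0375, 0.0012, 0.0, 0.0, 4.11, -1.0]
[0.0139, 0.0366, 0.0012, 0.0, 0.0, 4.11, -1.0, 0.0165, 0.0355, 0.0012, 0.0, 0.0, 4.11, -1.0, 0.019, 0.0342, 0.0012, 0.0, 0.0, 4.11, -1.0, 0.0214, 0.0328, 0.0012, 0.0, 0.0, 4.11, -1.0]
```

Emit:
drive_tool:
  steps: [-0.028, 0.028, 0.001, 0, 0, 4.1, -1, -0.0255, 0.0295, 0.001, 0, 0, 4.1, -1, -0.0235, 0.0315, 0.001, 0, 0, 4.1, -1, -0.021, 0.033, 0.001, 0, 0, 4.1, -1, -0.0185, 0.0345, 0.001, 0, 0, 4.1, -1, -0.016, 0.0355, 0.001, 0, 0, 4.1, -1, -0.0135, 0.037, 0.001, 0, 0, 4.1, -1, -0.011, 0.0375, 0.001, 0, 0, 4.1, -1]

```text
clock: 0.77
eef_pos: [0.2829, 0.2157, 0.2957]
tool_rot: [0.93, 0.368, -0.0, 0.0]
ft_force: [0.8, 0.9, 0.0]
grip_width: 0.0852
```

Emit:
drive_tool:
  steps: [-0.008, 0.0385, 0.001, 0, 0, 4.1, -1, -0.0055, 0.039, 0.001, 0, 0, 4.1, -1, -0.0025, 0.039, 0.001, 0, 0, 4.1, -1, 0, 0.039, 0.001, 0, 0, 4.1, -1, 0.003, 0.039, 0.001, 0, 0, 4.1, -1, 0.006, 0.0385, 0.001, 0, 0, 4.1, -1, 0.0085, 0.038, 0.001, 0, 0, 4.1, -1, 0.0115, 0.0375, 0.001, 0, 0, 4.1, -1]

```text
clock: 1.43
eef_pos: [0.4462, -0.0516, 0.2876]
tool_rot: [0.996, 0.09, -0.0, -0.0]
ft_force: [0.3, 0.0, 0.1]
grip_width: 0.0857
```

Emit:
drive_tool:
  steps: [0.014, 0.0365, 0.001, 0, 0, 4.1, -1, 0.0165, 0.0355, 0.001, 0, 0, 4.1, -1, 0.019, 0.034, 0.001, 0, 0, 4.1, -1, 0.0215, 0.033, 0.001, 0, 0, 4.1, -1, 0, 0, 0, 0, 0, 0, -1]

```text
clock: 1.85
eef_pos: [0.53, -0.1886, 0.2815]
tool_rot: [0.998, -0.055, -0.0, 0.001]
ft_force: [1.4, 0.4, -1.0]
grip_width: 0.0854
```

```bash
python3 - <<'E'
from h import *
o=bot.get_obs();print(o["clock"],o["eef_pos"],Ro.from_quat(o["tool_rot"]).as_matrix().round(4).tolist(),o["joint_pos"].round(2),o["ft_force"])
plan([.5257,-.185,.084],down(np.radians(-6.05)),7,-1)
E
```

```text
1.85 [ 0.53004897 -0.18862135  0.28151231] [[0.994, -0.1097, -0.0003], [-0.1097, -0.994, -0.002], [-0.0, 0.002, -1.0]] [-0.34  0.37  0.13  1.33 -0.    1.34] [ 1.38857279  0.37905878 -1.00738054]
[-0.0007, -0.0005, 0.0282, 0.02, 0.0, -0.04, -1.0, -0.0007, -0.0005, 0.0282, 0.02, 0.0, -0.04, -1.0, -0.0007, -0.0005, 0.0282, 0.02, 0.0, -0.04, -1.0, -0.0007, -0.0005, 0.0282, 0.02, 0.0, -0.04, -1.0, -0.0007, -0.0005, 0.0282, 0.02, 0.0, -0.04, -1.0, -0.0007, -0.0005, 0.0282, 0.02, 0.0, -0.04, -1.0, -0.0007, -0.0005, 0.0282, 0.02, 0.0, -0.04, -1.0]
```

Emit:
drive_tool:
  steps: [-0.001, -0.0005, 0.03, 0, 0, 0, -1, -0.001, -0.0005, 0.03, 0, 0, 0, -1, -0.001, -0.001, 0.03, 0, 0, 0, -1, -0.001, -0.001, 0.03, 0, 0, 0, -1, 0, -0.0005, 0.03, 0, 0, 0, -1, 0, 0, 0.03, 0, 0, 0, -1, 0, 0, 0.0165, 0, 0, 0, -1, 0, 0, 0, 0, 0, 0, -1]

```text
clock: 2.52
eef_pos: [0.5203, -0.1776, 0.0827]
tool_rot: [0.999, -0.051, -0.005, -0.001]
ft_force: [-0.9, 0.0, -0.9]
grip_width: 0.0856
```

```bash
python3 - <<'E'
from h import *
for n in("side","top"):
    im,d=vision.camera(n); cv2.imwrite(f"pics/{n}1.png",im[:,:,::-1])
E
```

```text
(no output)
```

View pics/side1.png

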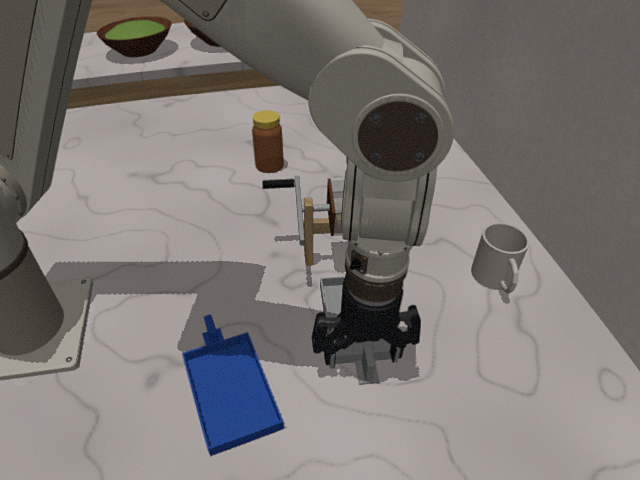

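Fingers straddle the tab at side (367,360), but about 7 mm too near the tray. I correct that first, then close.

Emit:
drive_tool:
  steps: [0.003, 0.004, 0, 0, 0, 0, -1, 0.0015, 0.003, 0, 0, 0, 0, -1, 0, 0, 0, 0, 0, 0, -1, 0, 0, 0, 0, 0, 0, -1]

```text
clock: 2.95
eef_pos: [0.5287, -0.1873, 0.0888]
tool_rot: [0.999, -0.051, 0.001, 0.0]
ft_force: [-0.2, 0.1, 0.1]
grip_width: 0.0852
```

Emit:
drive_tool:
  steps: [0, 0, 0, 0, 0, 0, -1, 0, 0, 0, 0, 0, 0, -1]

```text
clock: 3.12
eef_pos: [0.5278, -0.1868, 0.0879]
tool_rot: [0.999, -0.051, 0.0, 0.0]
ft_force: [0.2, 0.7, 0.2]
grip_width: 0.085
```

Emit:
drive_tool:
  steps: [-0.0015, -0.001, 0.003, 0, 0, 0, -1, 0, 0, 0, 0, 0, 0, 0, 0, 0, 0, 0, 0, 0, 1, 0, 0, 0, 0, 0, 0, 1, 0, 0, 0, 0, 0, 0, 1, 0, 0, 0, 0, 0, 0, 1, 0, 0, 0, 0, 0, 0, 1, 0, 0, 0, 0, 0, 0, 1]

```text
clock: 3.78
eef_pos: [0.5265, -0.1856, 0.0845]
tool_rot: [0.999, -0.051, 0.0, 0.0]
ft_force: [0.9, -1.6, 3.6]
grip_width: 0.0107
```

```bash
python3 - <<'E'
from h import *
o=bot.get_obs();print(o["clock"],o["eef_pos"],Ro.from_quat(o["tool_rot"]).as_matrix().round(4).tolist(),o["grip_width"],o["ft_force"])
for n in("side","top"):
    im,d=vision.camera(n); cv2.imwrite(f"pics/{n}2.png",im[:,:,::-1])
E
```

```text
3.7833 [ 0.52650733 -0.18560632  0.08454883] [[0.9948, -0.1021, 0.0004], [-0.1021, -0.9948, -0.0002], [0.0004, 0.0002, -1.0]] 0.010709040305919655 [ 0.925313   -1.64594023  3.56681226]
```

View pics/top2.png

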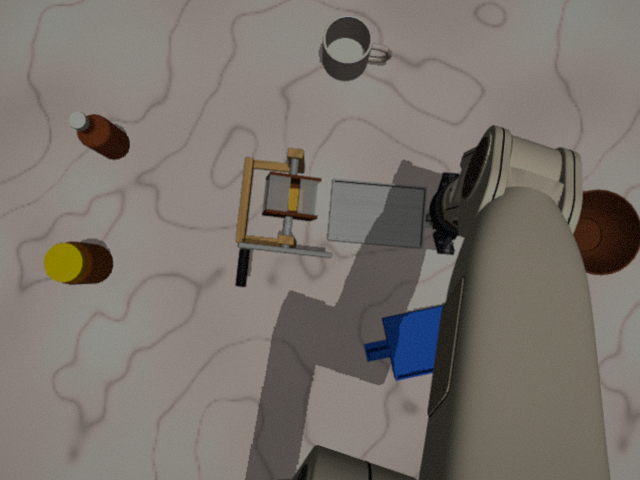

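Emit:
drive_tool:
  steps: [0, -0.004, 0, 0, 0, 0.2, 1, -0.0003, -0.008, 0, 0, 0, 0.2, 1, -0.0003, -0.01, 0, 0, 0, 0.2, 1, -0.0004, -0.01, 0, 0, 0, 0.2, 1, -0.0004, -0.01, 0, 0, 0, 0.2, 1, -0.0004, -0.01, 0, 0, 0, 0.2, 1, -0.0004, -0.01, 0, 0, 0, 0, 1, -0.0004, -0.01, 0, 0, 0, 0, 1]

```text
clock: 4.55
eef_pos: [0.5321, -0.1124, 0.0845]
tool_rot: [0.998, -0.061, 0.0, 0.0]
ft_force: [-0.3, -2.7, 1.8]
grip_width: 0.0113
```

Emit:
drive_tool:
  steps: [-0.0004, -0.01, 0, 0, 0, 0, 1, -0.0004, -0.01, 0, 0, 0, 0, 1, -0.0004, -0.01, 0, 0, 0, 0, 1, -0.0004, -0.008, 0, 0, 0, 0, 1, 0, -0.004, 0, 0, 0, 0, 1, 0, 0, 0, 0, 0, 0, 1, 0, 0, 0, 0, 0, 0, 1]

```text
clock: 5.13
eef_pos: [0.5358, -0.0705, 0.0845]
tool_rot: [0.998, -0.061, 0.0, -0.001]
ft_force: [0.3, 3.1, 3.8]
grip_width: 0.0114
```

```bash
python3 - <<'E'
from h import *
o=bot.get_obs();print(o["clock"],o["eef_pos"],Ro.from_quat(o["tool_rot"]).as_matrix().round(4).tolist(),o["grip_width"],o["ft_force"])
for n,(y0,y1,x0,x1) in(("top",(140,300,220,420)),("side",(160,310,255,430))):
    im,d=vision.camera(n); b=cv2.resize(im[y0:y1,x0:x1],None,fx=4,fy=4,interpolation=cv2.INTER_CUBIC)[:,:,::-1]; cv2.imwrite(f"pics/{n}3.png",b)
E
```

```text
5.1333 [ 0.53578296 -0.07045307  0.08453865] [[0.9926, -0.1215, 0.0004], [-0.1215, -0.9926, 0.0028], [0.0001, -0.0028, -1.0]] 0.011378462750465786 [0.29588087 3.14599108 3.75046206]
```

View pics/top3.png

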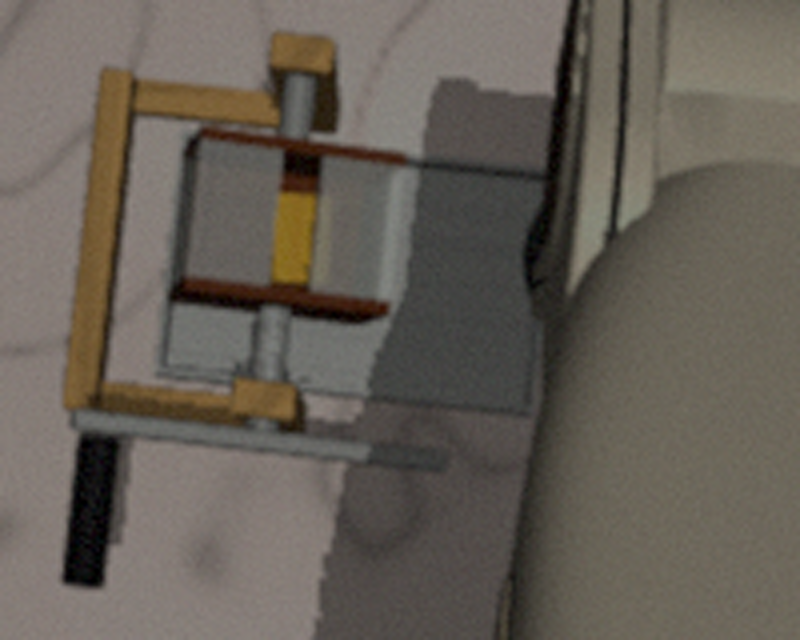

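View pics/side3.png

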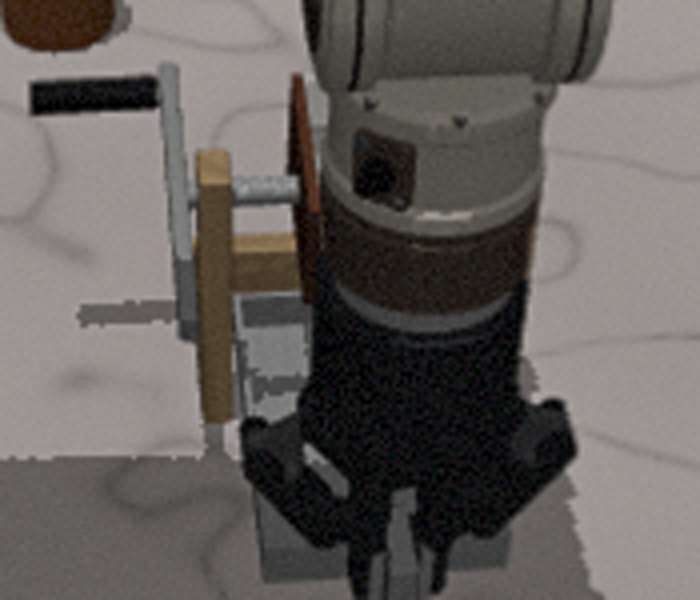

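The tray sits between the posts, with gaps on both sides (left edge at top (165,370)). About 20 mm remain.

Emit:
drive_tool:
  steps: [0, -0.005, 0, 0, 0, 0, 1, 0, -0.005, 0, 0, 0, 0, 1, 0, -0.004, 0, 0, 0, 0, 1, 0, -0.002, 0, 0, 0, 0, 1, 0, 0, 0, 0, 0, 0, 1]

```text
clock: 5.65
eef_pos: [0.5378, -0.0558, 0.0846]
tool_rot: [0.998, -0.061, 0.0, 0.0]
ft_force: [0.0, -2.2, 5.4]
grip_width: 0.0115
```

Emit:
drive_tool:
  steps: [0, -0.002, 0, 0, 0, 0, 1, 0, -0.002, 0, 0, 0, 0, 1, 0, 0, 0, 0, 0, 0, 1]

```text
clock: 5.9
eef_pos: [0.5382, -0.0518, 0.0845]
tool_rot: [0.998, -0.062, 0.0, 0.0]
ft_force: [-0.0, -2.8, 5.2]
grip_width: 0.0114
```

Emit:
drive_tool:
  steps: [0, -0.0015, 0, 0, 0, 0, 1, 0, -0.0015, 0, 0, 0, 0, 1, 0, 0, 0, 0, 0, 0, 1]

```text
clock: 6.15
eef_pos: [0.5386, -0.0489, 0.0845]
tool_rot: [0.998, -0.062, 0.0, 0.0]
ft_force: [0.1, -3.3, 5.2]
grip_width: 0.0111
```

Emit:
drive_tool:
  steps: [0, -0.0015, 0, 0, 0, 0, 1, 0, -0.0015, 0, 0, 0, 0, 1, 0, 0, 0, 0, 0, 0, 1]

```text
clock: 6.4
eef_pos: [0.5388, -0.0484, 0.0845]
tool_rot: [0.998, -0.062, 0.0, 0.003]
ft_force: [0.6, -11.8, 4.6]
grip_width: 0.0112
```

Emit:
drive_tool:
  steps: [0, -0.001, 0, 0, 0, 0, 1, 0, -0.001, 0, 0, 0, 0, 1, 0, 0, 0, 0, 0, 0, 1]

```text
clock: 6.65
eef_pos: [0.5389, -0.0481, 0.0845]
tool_rot: [0.998, -0.063, 0.0, 0.005]
ft_force: [-1.3, -17.5, 5.1]
grip_width: 0.0114
```

Contact force rose to 17 N with no further travel, so the tray is home. I ease off and release.

Emit:
drive_tool:
  steps: [0, 0.002, 0, 0, 0, 0, 1, 0, 0.001, 0, 0, 0, 0, 1, 0, 0, 0, 0, 0, 0, -1, 0, 0, 0, 0, 0, 0, -1, 0, 0, 0, 0, 0, 0, -1, 0, 0, 0, 0, 0, 0, -1, 0, 0, 0, 0, 0, 0, -1]

```text
clock: 7.23
eef_pos: [0.5383, -0.0464, 0.084]
tool_rot: [0.998, -0.061, -0.001, -0.0]
ft_force: [0.3, -0.3, -0.5]
grip_width: 0.0711
```

Emit:
drive_tool:
  steps: [0, 0, -0.01, 0, 0, 0, -1, 0, 0, -0.03, 0, 0, 0, -1, 0, 0.01, -0.035, 0, 0, 0, -1, 0, 0.01, -0.035, 0, 0, 0, -1, 0, 0.01, -0.035, 0, 0, 0, -1, -0.02, 0.01, -0.02, 0, 0, 0, -1, 0, 0, 0, 0, 0, 0, -1, 0, 0, 0, 0, 0, 0, -1]

```text
clock: 7.9
eef_pos: [0.5141, -0.0845, 0.2517]
tool_rot: [0.998, -0.062, 0.002, 0.0]
ft_force: [0.1, 0.1, -0.3]
grip_width: 0.0851
```

```bash
python3 - <<'E'
from h import *
o=bot.get_obs();print(o["clock"],o["eef_pos"],o["joint_pos"].round(2),Ro.from_quat(o["tool_rot"]).as_matrix().round(3).tolist(),o["grip_width"])
for n,(y0,y1,x0,x1) in(("top",(140,300,220,420)),("side",(160,310,255,430))):
    im,d=vision.camera(n); np.savez(f"{n}4.npz",im=im,d=d); b=cv2.resize(im[y0:y1,x0:x1],None,fx=4,fy=4,interpolation=cv2.INTER_CUBIC)[:,:,::-1]; cv2.imwrite(f"pics/{n}4.png",b)
E
```

```text
7.9 [ 0.51413523 -0.0845382   0.25173732] [-0.16  0.31 -0.04  1.22  0.    1.53] [[0.992, -0.124, 0.004], [-0.124, -0.992, -0.0], [0.004, -0.0, -1.0]] 0.08514708207613007
```

View pics/top4.png

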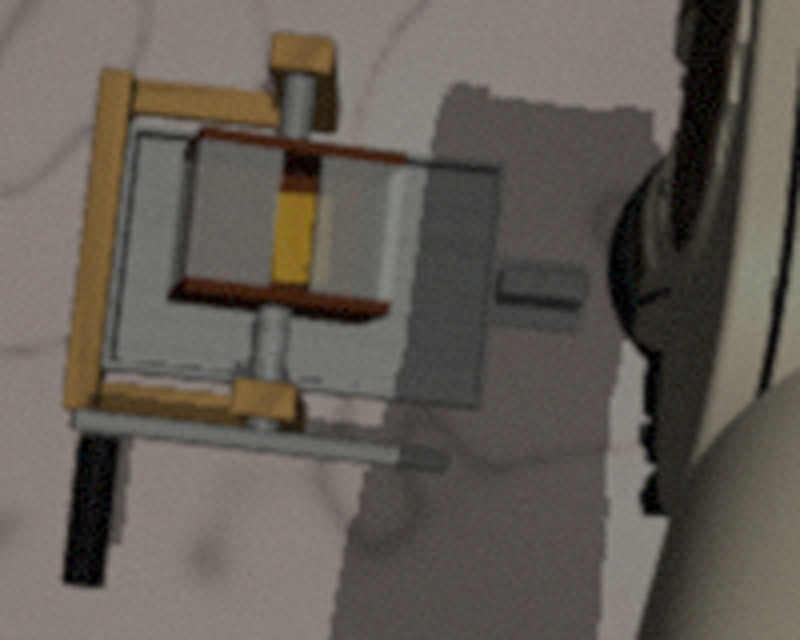

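View pics/side4.png

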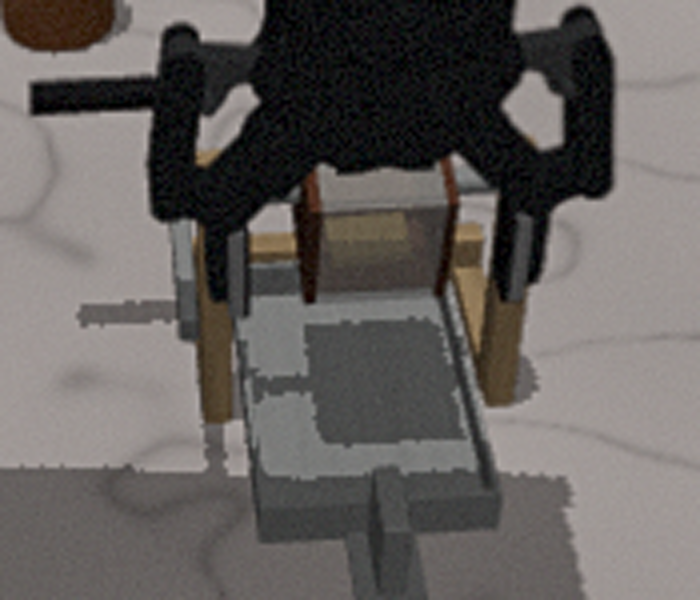

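The tray's front wall is flush against the bar (top, columns 115-130). Next I plan the knob approach with the tool tilted 30°.

```bash
cat >> h.py <<'E'
YAW=np.radians(-7.1); EX=np.array([np.cos(YAW),np.sin(YAW),0]); EY=np.array([-np.sin(YAW),np.cos(YAW),0]); EZ=np.array([0,0,1.])
TH=np.radians(30)
ZT=np.sin(TH)*EX-np.cos(TH)*EZ; XT=EY; YT=np.cross(ZT,XT); RK=Ro.from_matrix(np.c_[XT,YT,ZT])
CG=np.array([.431,.069,.125])
def grip(a): return CG+.06*(np.cos(a)*EY+np.sin(a)*EZ)
def tcp(a): return grip(a)-.054*ZT
E
python3 - <<'E'
from h import *
print(tcp(.15))
plan(tcp(.15)-.09*ZT+[0,0,.02],RK,16,-1)
E
```

```text
[0.41153985 0.13120859 0.18073166]
[-0.0108, -0.0126, -0.0018, -1.47, 1.47, -5.48, -1.0, -0.0095, -0.0135, -0.0024, -1.47, 1.47, -5.48, -1.0, -0.0081, -0.0143, -0.003, -1.47, 1.47, -5.48, -1.0, -0.0066, -0.0149, -0.0036, -1.47, 1.47, -5.48, -1.0, -0.0051, -0.0153, -0.0041, -1.47, 1.47, -5.48, -1.0, -0.0035, -0.0156, -0.0046, -1.47, 1.47, -5.48, -1.0, -0.0018, -0.0158, -0.0051, -1.47, 1.47, -5.48, -1.0, -0.0002, -0.0157, -0.0055, -1.47, 1.47, -5.48, -1.0]
[0.0014, -0.0155, -0.0059, -1.47, 1.47, -5.48, -1.0, 0.0031, -0.0151, -0.0063, -1.47, 1.47, -5.48, -1.0, 0.0046, -0.0146, -0.0065, -1.47, 1.47, -5.48, -1.0, 0.0062, -0.0139, -0.0068, -1.47, 1.47, -5.48, -1.0, 0.0077, -0.0131, -0.0069, -1.47, 1.47, -5.48, -1.0, 0.009, -0.0121, -0.007, -1.47, 1.47, -5.48, -1.0, 0.0103, -0.011, -0.0071, -1.47, 1.47, -5.48, -1.0, 0.0115, -0.0098, -0.0071, -1.47, 1.47, -5.48, -1.0]
```

Emit:
drive_tool:
  steps: [-0.011, -0.0125, -0.022, -1.47, 1.47, -5.48, -1, -0.0095, -0.0135, -0.013, -1.47, 1.47, -5.48, -1, -0.008, -0.0145, -0.003, -1.47, 1.47, -5.48, -1, -0.0065, -0.015, -0.0035, -1.47, 1.47, -5.48, -1, -0.005, -0.0155, -0.004, -1.47, 1.47, -5.48, -1, -0.0035, -0.0155, -0.0045, -1.47, 1.47, -5.48, -1, -0.002, -0.016, -0.005, -1.47, 1.47, -5.48, -1, 0, -0.0155, -0.0055, -1.47, 1.47, -5.48, -1]

```text
clock: 8.67
eef_pos: [0.4394, 0.028, 0.2926]
tool_rot: [0.938, 0.318, 0.092, 0.106]
ft_force: [-0.8, 0.6, 0.0]
grip_width: 0.0854
```

Emit:
drive_tool:
  steps: [0.0015, -0.0155, -0.006, -1.47, 1.47, -5.48, -1, 0.003, -0.015, -0.0065, -1.47, 1.47, -5.48, -1, 0.0045, -0.0145, -0.0065, -1.47, 1.47, -5.48, -1, 0.006, -0.014, -0.007, -1.47, 1.47, -5.48, -1, 0.0075, -0.013, -0.007, -1.47, 1.47, -5.48, -1, 0.009, -0.012, -0.007, -1.47, 1.47, -5.48, -1, 0.0105, -0.011, -0.007, -1.47, 1.47, -5.48, -1, 0.0115, -0.01, -0.007, -1.47, 1.47, -5.48, -1]

```text
clock: 9.33
eef_pos: [0.3658, 0.1378, 0.3079]
tool_rot: [0.722, 0.642, 0.17, 0.194]
ft_force: [0.4, 0.3, -0.0]
grip_width: 0.0854
```

Emit:
drive_tool:
  steps: [0, 0, 0, 0, 0, 0, -1, 0, 0, 0, 0, 0, 0, -1, 0, 0, 0, 0, 0, 0, -1]

```text
clock: 9.58
eef_pos: [0.3668, 0.1369, 0.3087]
tool_rot: [0.724, 0.639, 0.171, 0.194]
ft_force: [-0.3, -0.4, 0.4]
grip_width: 0.0859
```

```bash
python3 - <<'E'
from h import *
o=bot.get_obs();print(o["clock"],o["eef_pos"],o["joint_pos"].round(2),(Ro.from_quat(o["tool_rot"]).inv()*RK).as_rotvec(True))
print(tcp(.15)-.09*ZT)
plan(tcp(.15)-.03*ZT,RK,6,-1)
for n in("side","top"):
    im,d=vision.camera(n); np.savez(f"{n}5.npz",im=im,d=d); cv2.imwrite(f"pics/{n}5.png",im[:,:,::-1])
E
```

```text
9.5833 [0.36682079 0.13690954 0.30874838] [ 0.54 -0.25 -0.57  0.82 -0.31  0.6 ] [-0.07988645  0.05439816 -0.04274792]
[0.36688491 0.13677065 0.25867395]
[-0.0, -0.0041, 0.0172, -0.01, 0.01, -0.01, -1.0, -0.0, -0.0041, 0.0172, -0.01, 0.01, -0.01, -1.0, -0.0, -0.0041, 0.0172, -0.01, 0.01, -0.01, -1.0, -0.0, -0.0041, 0.0172, -0.01, 0.01, -0.01, -1.0, -0.0, -0.0042, 0.0172, -0.01, 0.01, -0.01, -1.0, -0.0, -0.0042, 0.0172, -0.01, 0.01, -0.01, -1.0]
```

View pics/side5.png

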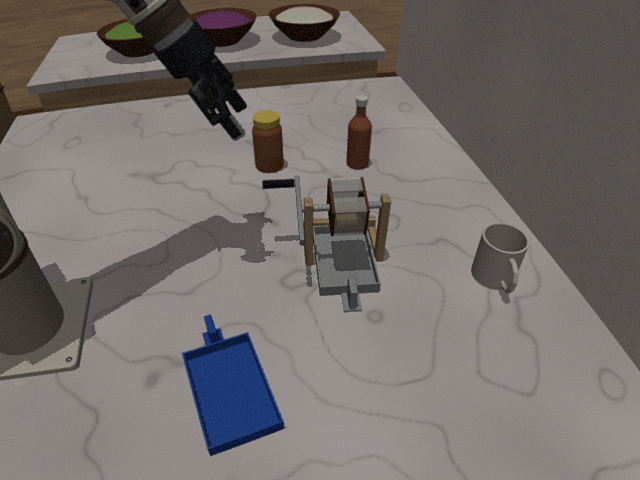

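Emit:
drive_tool:
  steps: [0, -0.004, 0.017, 0, 0, 0, -1, 0, -0.004, 0.017, 0, 0, 0, -1, 0, -0.004, 0.017, 0, 0, 0, -1, 0, -0.004, 0.017, 0, 0, 0, -1, 0, -0.004, 0.017, 0, 0, 0, -1, 0, -0.005, 0.018, 0, 0, 0, -1, 0, 0, 0, 0, 0, 0, -1, 0, 0, 0, 0, 0, 0, -1]

```text
clock: 10.35
eef_pos: [0.3962, 0.1322, 0.2067]
tool_rot: [0.725, 0.639, 0.17, 0.194]
ft_force: [0.9, -0.3, 0.8]
grip_width: 0.0855
```

```bash
python3 - <<'E'
from h import *
o=bot.get_obs();print(o["clock"],o["eef_pos"])
plan(tcp(.15),RK,3,-1)
for n,(y0,y1,x0,x1) in(("top",(170,330,180,380)),("side",(130,280,225,400))):
    im,d=vision.camera(n); b=cv2.resize(im[y0:y1,x0:x1],None,fx=4,fy=4,interpolation=cv2.INTER_CUBIC)[:,:,::-1]; cv2.imwrite(f"pics/{n}6.png",b)
E
```

```text
10.35 [0.39622659 0.13224509 0.20673525]
[0.0003, 0.0001, 0.0101, -0.05, 0.05, -0.03, -1.0, 0.0003, 0.0001, 0.0101, -0.05, 0.05, -0.03, -1.0, 0.0003, 0.0001, 0.0101, -0.05, 0.05, -0.03, -1.0]
```

View pics/side6.png

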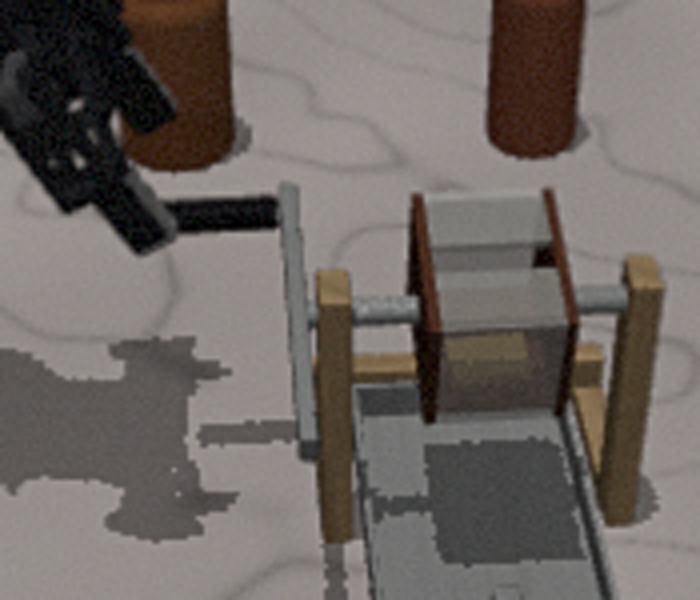

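View pics/top6.png

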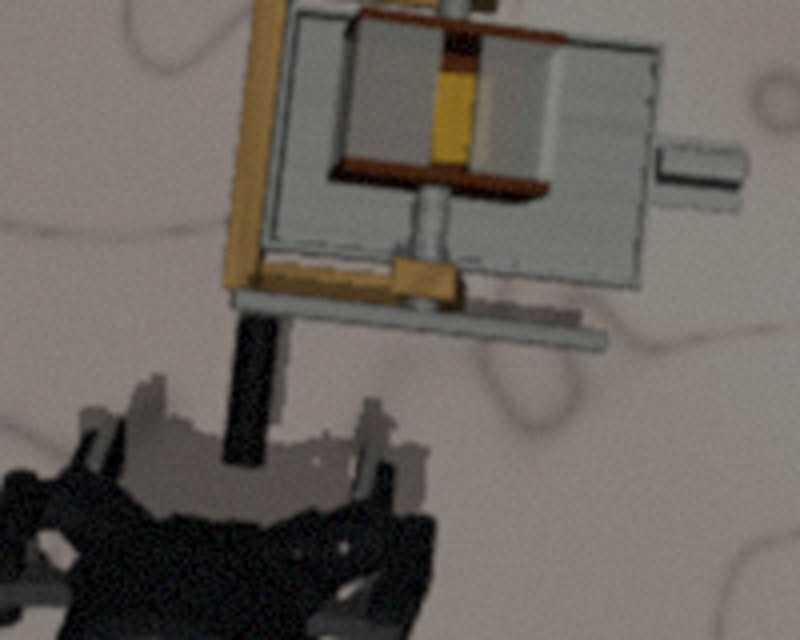

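The knob lies midway between the fingers (top, column 245, fingers at 110 and 375). I advance 30 mm and close.

Emit:
drive_tool:
  steps: [0, 0, 0.01, 0, 0, 0, -1, 0, 0, 0.01, 0, 0, 0, -1, 0.0005, 0, 0.01, 0, 0, 0, -1, 0, 0, 0, 0, 0, 0, -1]

```text
clock: 10.78
eef_pos: [0.412, 0.1319, 0.1821]
tool_rot: [0.724, 0.639, 0.172, 0.194]
ft_force: [0.3, -0.1, 0.5]
grip_width: 0.0854
```

Emit:
drive_tool:
  steps: [0, 0, 0, 0, 0, 0, 0.3, 0, 0, 0, 0, 0, 0, 0.7, 0, 0, 0, 0, 0, 0, 1, 0, 0, 0, 0, 0, 0, 1, 0, 0, 0, 0, 0, 0, 1, 0, 0, 0, 0, 0, 0, 1]

```text
clock: 11.28
eef_pos: [0.4114, 0.1322, 0.1822]
tool_rot: [0.724, 0.639, 0.172, 0.194]
ft_force: [-0.6, 0.7, 0.8]
grip_width: 0.0143
```

```bash
python3 - <<'E'
from h import *
o=bot.get_obs();print(o["clock"],o["eef_pos"],tcp(.15),o["grip_width"],o["ft_force"],o["ft_torque"])
for n,(y0,y1,x0,x1) in(("top",(170,330,180,380)),("side",(130,280,225,400))):
    im,d=vision.camera(n); b=cv2.resize(im[y0:y1,x0:x1],None,fx=4,fy=4,interpolation=cv2.INTER_CUBIC)[:,:,::-1]; cv2.imwrite(f"pics/{n}7.png",b)
E
```

```text
11.2833 [0.41140764 0.13217607 0.18218346] [0.41153985 0.13120859 0.18073166] 0.014311344724691127 [-0.63000423  0.68216944  0.76031599] [0.31181658 0.50460283 0.03653894]
```

View pics/side7.png

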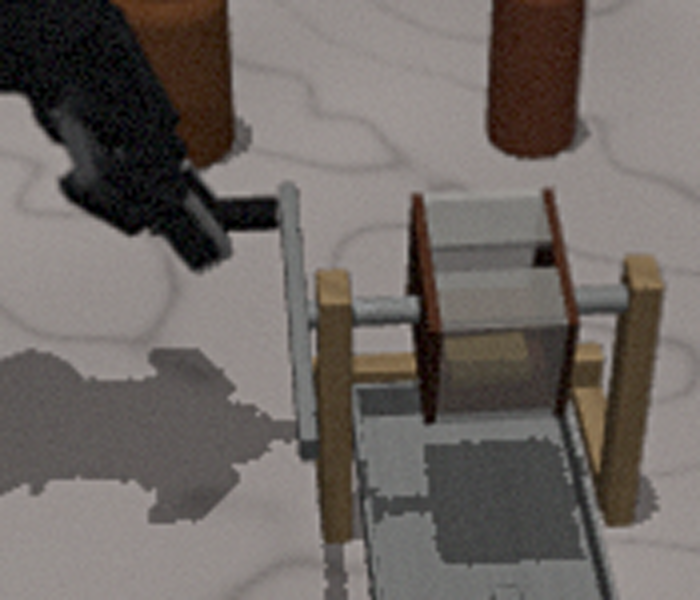

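View pics/top7.png

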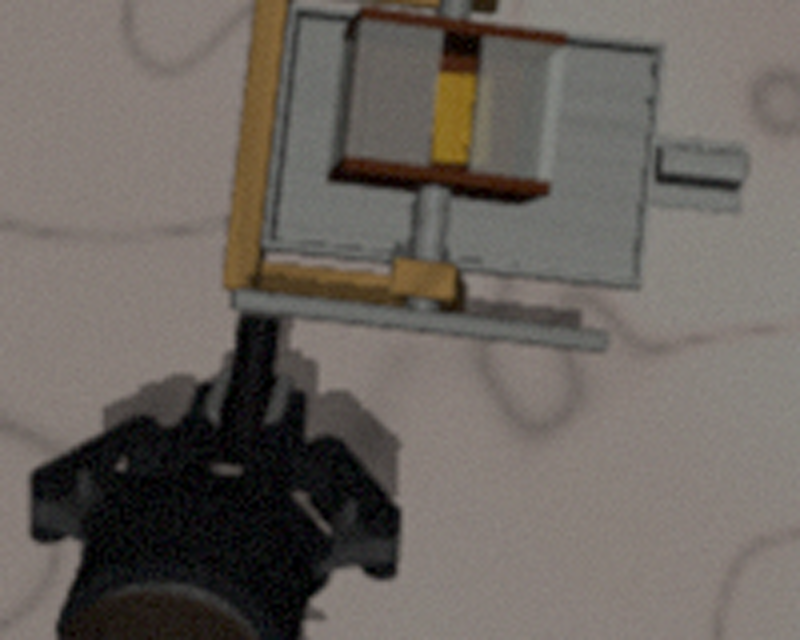

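```bash
cat > arc.py <<'E'
import sys,numpy as np
a,b,n=float(sys.argv[1]),float(sys.argv[2]),int(sys.argv[3]); t=np.linspace(a,b,n+1)
x=np.diff(.06*np.cos(t)); z=np.diff(.06*np.sin(t))
rows=[[round(float(u),4),round(float(.5*w),4),round(float(-.866*w),4),0,0,0,1] for u,w in zip(x,z)]
for i in range(0,n,8): print([v for r in rows[i:i+8] for v in r], "->",round(t[min(i+8,n)],2))
E
python3 arc.py .16 3.14 24
```

```text
[-0.0016, 0.0036, -0.0063, 0, 0, 0, 1, -0.0025, 0.0035, -0.0061, 0, 0, 0, 1, -0.0034, 0.0033, -0.0057, 0, 0, 0, 1, -0.0042, 0.0031, -0.0053, 0, 0, 0, 1, -0.0049, 0.0028, -0.0049, 0, 0, 0, 1, -0.0056, 0.0025, -0.0043, 0, 0, 0, 1, -0.0061, 0.0021, -0.0037, 0, 0, 0, 1, -0.0066, 0.0017, -0.003, 0, 0, 0, 1] -> 1.15
[-0.007, 0.0013, -0.0022, 0, 0, 0, 1, -0.0072, 0.0009, -0.0015, 0, 0, 0, 1, -0.0074, 0.0004, -0.0007, 0, 0, 0, 1, -0.0074, -0.0001, 0.0001, 0, 0, 0, 1, -0.0074, -0.0005, 0.0009, 0, 0, 0, 1, -0.0072, -0.001, 0.0017, 0, 0, 0, 1, -0.0069, -0.0014, 0.0024, 0, 0, 0, 1, -0.0065, -0.0018, 0.0032, 0, 0, 0, 1] -> 2.15
[-0.006, -0.0022, 0.0038, 0, 0, 0, 1, -0.0054, -0.0026, 0.0045, 0, 0, 0, 1, -0.0047, -0.0029, 0.005, 0, 0, 0, 1, -0.004, -0.0032, 0.0055, 0, 0, 0, 1, -0.0031, -0.0034, 0.0058, 0, 0, 0, 1, -0.0023, -0.0035, 0.0061, 0, 0, 0, 1, -0.0014, -0.0037, 0.0063, 0, 0, 0, 1, -0.0005, -0.0037, 0.0064, 0, 0, 0, 1] -> 3.14
```

Emit:
drive_tool:
  steps: [-0.0015, 0.0035, -0.0065, 0, 0, 0, 1, -0.0025, 0.0035, -0.006, 0, 0, 0, 1, -0.0035, 0.0035, -0.0055, 0, 0, 0, 1, -0.004, 0.003, -0.0055, 0, 0, 0, 1, -0.005, 0.003, -0.005, 0, 0, 0, 1, -0.0055, 0.0025, -0.0045, 0, 0, 0, 1, -0.006, 0.002, -0.0035, 0, 0, 0, 1, -0.0065, 0.0015, -0.003, 0, 0, 0, 1]

```text
clock: 12.05
eef_pos: [0.4067, 0.096, 0.2273]
tool_rot: [0.725, 0.639, 0.171, 0.195]
ft_force: [11.3, -4.3, -12.2]
grip_width: 0.014
```

```bash
cat > st.py <<'E'
from h import *
o=bot.get_obs(); v=o["eef_pos"]+.054*Ro.from_quat(o["tool_rot"]).apply([0,0,1])-CG-[0,.001,0]
y,z=v@EY,v[2]; print("t %.2f a=%.3f r=%.4f ex=%.4f"%(o["clock"],np.arctan2(z,y)%(2*np.pi),np.hypot(y,z),v@EX),"w %.4f"%o["grip_width"],o["ft_force"].round(1),"roterr",(Ro.from_quat(o["tool_rot"]).inv()*RK).as_rotvec(True).round(2))
E
python3 st.py
```

```text
t 12.05 a=1.185 r=0.0600 ex=-0.0003 w 0.0140 [ 11.3  -4.3 -12.2] roterr [ 0.03  0.17 -0.07]
```

Emit:
drive_tool:
  steps: [-0.007, 0.0015, -0.0015, 0, 0, 0, 1, -0.007, 0.001, -0.001, 0, 0, 0, 1, -0.0075, 0.0005, -0.0005, 0, 0, 0, 1, -0.0075, 0, 0, 0, 0, 0, 1, -0.0075, -0.0005, 0.001, 0, 0, 0, 1, -0.007, -0.001, 0.0015, 0, 0, 0, 1, -0.007, -0.0015, 0.0025, 0, 0, 0, 1, -0.0065, -0.002, 0.003, 0, 0, 0, 1]

```text
clock: 12.72
eef_pos: [0.4, 0.0406, 0.2213]
tool_rot: [0.724, 0.64, 0.172, 0.193]
ft_force: [-0.2, 3.2, -5.5]
grip_width: 0.0141
```

```bash
python3 st.py
```

```text
t 12.72 a=2.157 r=0.0594 ex=-0.0001 w 0.0141 [-0.2  3.2 -5.5] roterr [-0.05 -0.07 -0.  ]
```

Emit:
drive_tool:
  steps: [-0.006, -0.002, 0.004, 0, 0, 0, 1, -0.0055, -0.0025, 0.0045, 0, 0, 0, 1, -0.0045, -0.003, 0.005, 0, 0, 0, 1, -0.004, -0.003, 0.0055, 0, 0, 0, 1, -0.003, -0.0035, 0.006, 0, 0, 0, 1, -0.0025, -0.0035, 0.006, 0, 0, 0, 1, -0.0015, -0.0035, 0.006, 0, 0, 0, 1, -0.0005, -0.0035, 0.006, 0, 0, 0, 1]

```text
clock: 13.38
eef_pos: [0.3968, 0.0139, 0.1715]
tool_rot: [0.724, 0.64, 0.172, 0.193]
ft_force: [-4.5, 6.5, 0.7]
grip_width: 0.0143
```

```bash
cat > look.py <<'E'
from h import *
import sys
k=sys.argv[1]; out=[]
for n,(y0,y1,x0,x1) in(("top",(145,265,210,370)),("side",(160,310,255,415))):
    im,d=vision.camera(n); b=cv2.resize(im[y0:y1,x0:x1],None,fx=2.5,fy=2.5,interpolation=cv2.INTER_CUBIC)[:,:,::-1]; out.append(cv2.resize(b,(400,int(b.shape[0]*400/b.shape[1]))))
h=max(o.shape[0] for o in out); out=[cv2.copyMakeBorder(o,0,h-o.shape[0],0,0,cv2.BORDER_CONSTANT) for o in out]
cv2.imwrite(f"pics/L{k}.png",np.clip(np.hstack(out)*1.3,0,255).astype(np.uint8))
E
python3 st.py; python3 look.py 1; python3 arc.py 3.16 3.98 8; python3 arc.py 3.98 2.34 20
```

```text
t 13.38 a=3.146 r=0.0598 ex=-0.0001 w 0.0143 [-4.5  6.5  0.7] roterr [-0.07 -0.12  0.  ]
[0.0004, -0.0031, 0.0053, 0, 0, 0, 1, 0.0011, -0.003, 0.0052, 0, 0, 0, 1, 0.0017, -0.003, 0.0051, 0, 0, 0, 1, 0.0023, -0.0029, 0.0049, 0, 0, 0, 1, 0.0028, -0.0027, 0.0047, 0, 0, 0, 1, 0.0034, -0.0026, 0.0044, 0, 0, 0, 1, 0.0039, -0.0024, 0.0041, 0, 0, 0, 1, 0.0044, -0.0022, 0.0038, 0, 0, 0, 1] -> 3.98
[-0.0035, 0.0017, -0.003, 0, 0, 0, 1, -0.0032, 0.0019, -0.0032, 0, 0, 0, 1, -0.0029, 0.002, -0.0034, 0, 0, 0, 1, -0.0026, 0.0021, -0.0036, 0, 0, 0, 1, -0.0022, 0.0022, -0.0038, 0, 0, 0, 1, -0.0019, 0.0023, -0.0039, 0, 0, 0, 1, -0.0015, 0.0023, -0.0041, 0, 0, 0, 1, -0.0011, 0.0024, -0.0042, 0, 0, 0, 1] -> 3.32
[-0.0007, 0.0024, -0.0042, 0, 0, 0, 1, -0.0003, 0.0025, -0.0043, 0, 0, 0, 1, 0.0001, 0.0025, -0.0043, 0, 0, 0, 1, 0.0005, 0.0024, -0.0042, 0, 0, 0, 1, 0.0009, 0.0024, -0.0042, 0, 0, 0, 1, 0.0013, 0.0024, -0.0041, 0, 0, 0, 1, 0.0017, 0.0023, -0.004, 0, 0, 0, 1, 0.0021, 0.0022, -0.0039, 0, 0, 0, 1] -> 2.67
[0.0024, 0.0021, -0.0037, 0, 0, 0, 1, 0.0028, 0.002, -0.0035, 0, 0, 0, 1, 0.0031, 0.0019, -0.0033, 0, 0, 0, 1, 0.0034, 0.0018, -0.0031, 0, 0, 0, 1] -> 2.34
```

View pics/L1.png

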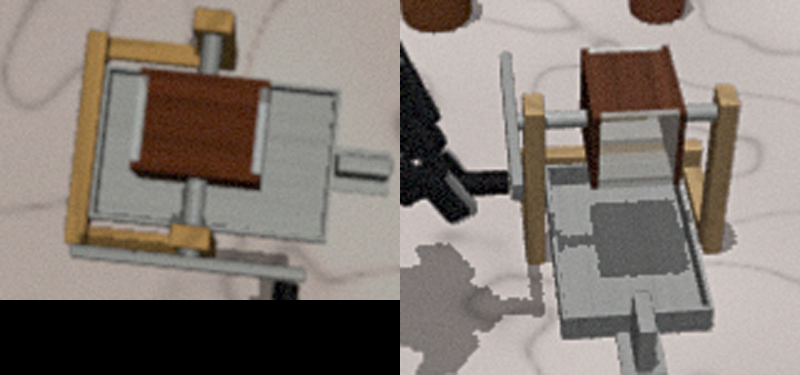

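The box is inverted at the bottom of L1 and the token is not visible yet. I begin rocking.

Emit:
drive_tool:
  steps: [0.0005, -0.003, 0.0055, 0, 0, 0, 1, 0.001, -0.003, 0.005, 0, 0, 0, 1, 0.0015, -0.003, 0.005, 0, 0, 0, 1, 0.0025, -0.003, 0.005, 0, 0, 0, 1, 0.003, -0.0025, 0.0045, 0, 0, 0, 1, 0.0035, -0.0025, 0.0045, 0, 0, 0, 1, 0.004, -0.0025, 0.004, 0, 0, 0, 1, 0.004, -0.002, 0.0035, 0, 0, 0, 1]

```text
clock: 14.15
eef_pos: [0.399, 0.0323, 0.1287]
tool_rot: [0.725, 0.639, 0.17, 0.195]
ft_force: [-2.9, -3.5, -1.8]
grip_width: 0.0141
```

Emit:
drive_tool:
  steps: [0, 0, 0, 0, 0, 0, 1, 0, 0, 0, 0, 0, 0, 1]

```text
clock: 14.32
eef_pos: [0.399, 0.0325, 0.1287]
tool_rot: [0.725, 0.639, 0.169, 0.194]
ft_force: [-1.3, -5.3, -7.2]
grip_width: 0.0145
```

```bash
python3 st.py; python3 look.py 2
```

```text
t 14.32 a=3.948 r=0.0598 ex=-0.0002 w 0.0145 [-1.3 -5.3 -7.2] roterr [-0.12  0.2  -0.03]
```

View pics/L2.png

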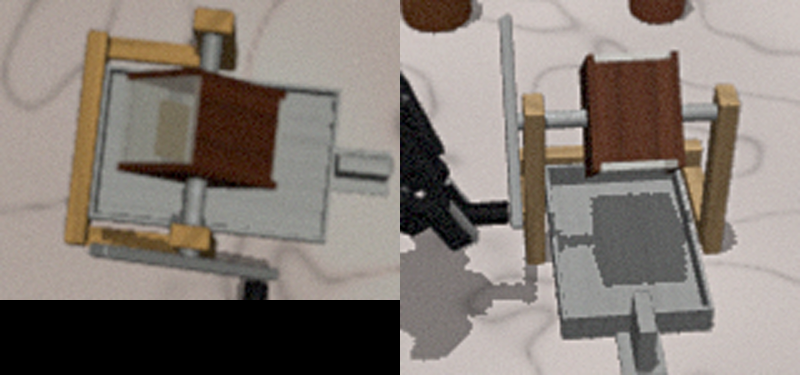

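The token is visible through the clear wall in L2 at (172,130). Rocking the other way.

Emit:
drive_tool:
  steps: [-0.0035, 0.0015, -0.003, 0, 0, 0, 1, -0.003, 0.002, -0.003, 0, 0, 0, 1, -0.003, 0.002, -0.0035, 0, 0, 0, 1, -0.0025, 0.002, -0.0035, 0, 0, 0, 1, -0.002, 0.002, -0.004, 0, 0, 0, 1, -0.002, 0.0025, -0.004, 0, 0, 0, 1, -0.0015, 0.0025, -0.004, 0, 0, 0, 1, -0.001, 0.0025, -0.004, 0, 0, 0, 1]

```text
clock: 15.08
eef_pos: [0.3969, 0.0148, 0.1633]
tool_rot: [0.724, 0.639, 0.171, 0.193]
ft_force: [-6.6, -0.3, -1.5]
grip_width: 0.014
```

Emit:
drive_tool:
  steps: [-0.0005, 0.0025, -0.0045, 0, 0, 0, 1, -0.0005, 0.0025, -0.0045, 0, 0, 0, 1, 0, 0.0025, -0.004, 0, 0, 0, 1, 0.0005, 0.0025, -0.004, 0, 0, 0, 1, 0.001, 0.0025, -0.004, 0, 0, 0, 1, 0.0015, 0.0025, -0.004, 0, 0, 0, 1, 0.0015, 0.0025, -0.004, 0, 0, 0, 1, 0.002, 0.002, -0.004, 0, 0, 0, 1]

```text
clock: 15.75
eef_pos: [0.3978, 0.0218, 0.2015]
tool_rot: [0.724, 0.64, 0.172, 0.192]
ft_force: [-3.9, 5.2, -4.2]
grip_width: 0.0144
```

Emit:
drive_tool:
  steps: [0.0025, 0.002, -0.0035, 0, 0, 0, 1, 0.003, 0.002, -0.0035, 0, 0, 0, 1, 0.003, 0.002, -0.0035, 0, 0, 0, 1, 0.0035, 0.0015, -0.003, 0, 0, 0, 1, 0, 0, 0, 0, 0, 0, 1, 0, 0, 0, 0, 0, 0, 1]

```text
clock: 16.25
eef_pos: [0.3994, 0.0344, 0.2169]
tool_rot: [0.723, 0.641, 0.173, 0.191]
ft_force: [-3.6, 6.0, -5.1]
grip_width: 0.0141
```

```bash
python3 st.py; python3 look.py 3
```

```text
t 16.25 a=2.281 r=0.0595 ex=-0.0001 w 0.0141 [-3.6  6.  -5.1] roterr [-0.1  -0.39  0.08]
```

View pics/L3.png

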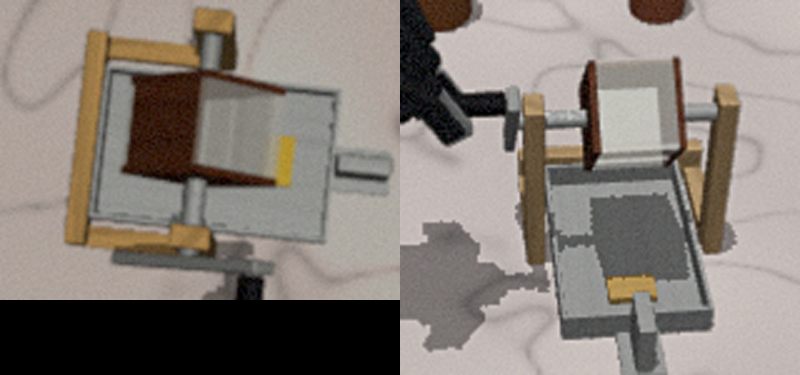

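The token lies in the tray (L3 side (632,288), top (287,162)). I turn the box back upright.

```bash
python3 arc.py 2.28 0.05 20
```

```text
[0.0053, 0.002, -0.0035, 0, 0, 0, 1, 0.0057, 0.0017, -0.003, 0, 0, 0, 1, 0.0061, 0.0014, -0.0024, 0, 0, 0, 1, 0.0063, 0.001, -0.0018, 0, 0, 0, 1, 0.0065, 0.0007, -0.0012, 0, 0, 0, 1, 0.0067, 0.0003, -0.0006, 0, 0, 0, 1, 0.0067, -0.0001, 0.0001, 0, 0, 0, 1, 0.0066, -0.0004, 0.0007, 0, 0, 0, 1] -> 1.39
[0.0065, -0.0008, 0.0014, 0, 0, 0, 1, 0.0063, -0.0011, 0.002, 0, 0, 0, 1, 0.006, -0.0015, 0.0026, 0, 0, 0, 1, 0.0056, -0.0018, 0.0031, 0, 0, 0, 1, 0.0052, -0.0021, 0.0037, 0, 0, 0, 1, 0.0047, -0.0024, 0.0041, 0, 0, 0, 1, 0.0041, -0.0026, 0.0046, 0, 0, 0, 1, 0.0035, -0.0028, 0.0049, 0, 0, 0, 1] -> 0.5
[0.0028, -0.003, 0.0052, 0, 0, 0, 1, 0.0022, -0.0032, 0.0055, 0, 0, 0, 1, 0.0014, -0.0033, 0.0057, 0, 0, 0, 1, 0.0007, -0.0033, 0.0058, 0, 0, 0, 1] -> 0.05
```

Emit:
drive_tool:
  steps: [0.0055, 0.002, -0.0035, 0, 0, 0, 1, 0.0055, 0.0015, -0.003, 0, 0, 0, 1, 0.006, 0.0015, -0.0025, 0, 0, 0, 1, 0.0065, 0.001, -0.002, 0, 0, 0, 1, 0.0065, 0.0005, -0.001, 0, 0, 0, 1, 0.0065, 0.0005, -0.0005, 0, 0, 0, 1, 0.0065, 0, 0, 0, 0, 0, 1, 0.0065, -0.0005, 0.001, 0, 0, 0, 1]

```text
clock: 17.02
eef_pos: [0.4053, 0.0818, 0.2304]
tool_rot: [0.724, 0.639, 0.171, 0.194]
ft_force: [-13.5, 0.9, 2.9]
grip_width: 0.0137
```

```bash
python3 st.py
```

```text
t 17.02 a=1.427 r=0.0593 ex=0.0000 w 0.0137 [-13.5   0.9   2.9] roterr [-0.03  0.07 -0.  ]
```

Emit:
drive_tool:
  steps: [0.0065, -0.001, 0.0015, 0, 0, 0, 1, 0.0065, -0.001, 0.002, 0, 0, 0, 1, 0.006, -0.0015, 0.0025, 0, 0, 0, 1, 0.0055, -0.002, 0.003, 0, 0, 0, 1, 0.005, -0.002, 0.0035, 0, 0, 0, 1, 0.0045, -0.0025, 0.004, 0, 0, 0, 1, 0.004, -0.0025, 0.0045, 0, 0, 0, 1, 0.0035, -0.003, 0.005, 0, 0, 0, 1]

```text
clock: 17.68
eef_pos: [0.4106, 0.1249, 0.201]
tool_rot: [0.723, 0.64, 0.173, 0.193]
ft_force: [-11.8, 4.6, 2.5]
grip_width: 0.0144
```

```bash
python3 st.py
```

```text
t 17.68 a=0.510 r=0.0598 ex=0.0000 w 0.0144 [-11.8   4.6   2.5] roterr [ 0.03 -0.27  0.02]
```

Emit:
drive_tool:
  steps: [0.003, -0.0035, 0.005, 0, 0, 0, 1, 0.002, -0.004, 0.005, 0, 0, 0, 1, 0.0015, -0.004, 0.005, 0, 0, 0, 1, 0.0005, -0.0035, 0.0055, 0, 0, 0, 1, 0, -0.001, 0.002, 0, 0, 0, 1, 0, 0, 0, 0, 0, 0, 1]

```text
clock: 18.18
eef_pos: [0.4113, 0.1327, 0.1747]
tool_rot: [0.723, 0.639, 0.175, 0.194]
ft_force: [-3.3, 6.0, -0.4]
grip_width: 0.0141
```

```bash
python3 st.py; python3 look.py 4
```

```text
t 18.18 a=0.051 r=0.0602 ex=-0.0000 w 0.0141 [-3.3  6.  -0.4] roterr [ 0.3  -0.34 -0.07]
```

View pics/L4.png

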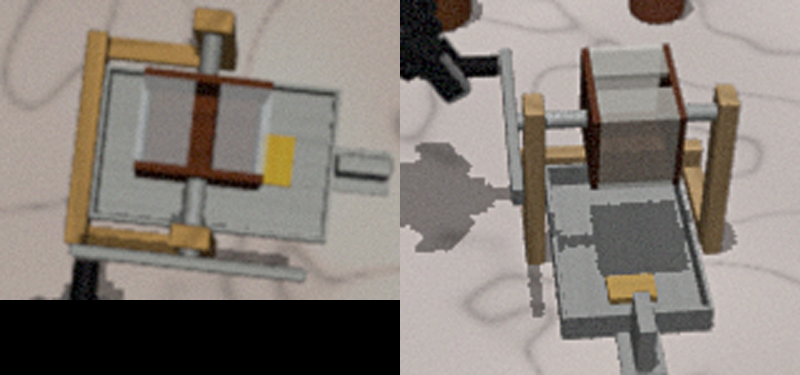

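Nearly upright, with the token lying flat in the tray (top (278,160)). I press on gently to the stop.

Emit:
drive_tool:
  steps: [0, -0.001, 0.002, 0, 0, 0, 1, 0, -0.001, 0.002, 0, 0, 0, 1, 0, 0, 0, 0, 0, 0, 1]

```text
clock: 18.53
eef_pos: [0.4114, 0.1328, 0.1706]
tool_rot: [0.723, 0.639, 0.176, 0.194]
ft_force: [-9.7, 6.3, 3.9]
grip_width: 0.0143
```

```bash
python3 st.py
```

```text
t 18.53 a=6.267 r=0.0603 ex=0.0000 w 0.0143 [-9.7  6.3  3.9] roterr [ 0.3  -0.38 -0.06]
```

Emit:
drive_tool:
  steps: [0, -0.002, 0.0005, 0, 0, 0, 1, 0, -0.001, 0.001, 0, 0, 0, 1, 0, 0, 0, 0, 0, 0, 1]

```text
clock: 18.78
eef_pos: [0.4112, 0.133, 0.1699]
tool_rot: [0.723, 0.638, 0.177, 0.196]
ft_force: [-12.8, 3.4, 13.8]
grip_width: 0.0139
```

```bash
python3 st.py
```

```text
t 18.78 a=6.258 r=0.0605 ex=0.0001 w 0.0139 [-12.8   3.4  13.8] roterr [ 0.62 -0.36 -0.16]
```

On the stop: the vertical force rose to 14 N with no travel. I ease off, open and back away along the tool axis.

Emit:
drive_tool:
  steps: [0, -0.001, -0.0015, 0, 0, 0, 1, 0, 0, 0, 0, 0, 0, 0.5, 0, 0, 0, 0, 0, 0, -0.5, 0, 0, 0, 0, 0, 0, -1, 0, 0, 0, 0, 0, 0, -1, 0, 0, 0, 0, 0, 0, -1, 0, 0, 0, 0, 0, 0, -1]

```text
clock: 19.37
eef_pos: [0.4059, 0.1303, 0.1659]
tool_rot: [0.724, 0.639, 0.171, 0.194]
ft_force: [-0.4, -0.4, -0.8]
grip_width: 0.0801
```

```bash
python3 st.py; python3 look.py 5
```

```text
t 19.37 a=6.180 r=0.0570 ex=-0.0054 w 0.0801 [-0.4 -0.4 -0.8] roterr [ 0.    0.03 -0.04]
```

View pics/L5.png

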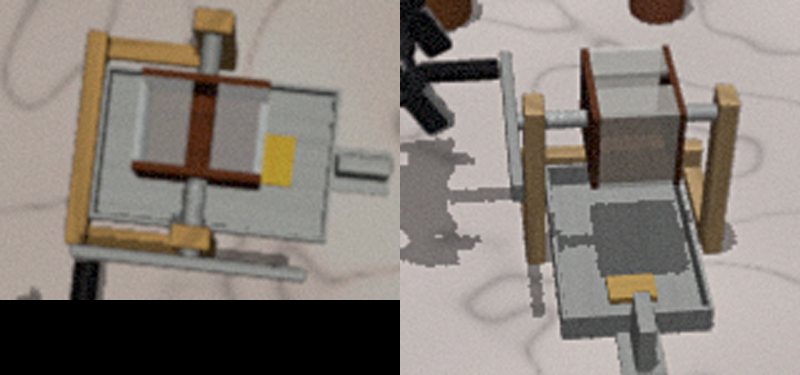

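Emit:
drive_tool:
  steps: [0, 0, -0.01, 0, 0, 0, -1, 0, 0, -0.015, 0, 0, 0, -1, 0, 0, -0.02, 0, 0, 0, -1, 0, 0, -0.025, 0, 0, 0, -1, 0, 0, -0.025, 0, 0, 0, -1, 0, 0, -0.025, 0, 0, 0, -1, 0, 0, -0.01, 0, 0, 0, -1, 0, 0, 0, 0, 0, 0, -1]

```text
clock: 20.13
eef_pos: [0.3418, 0.1393, 0.2813]
tool_rot: [0.724, 0.639, 0.174, 0.194]
ft_force: [0.6, 0.2, -0.3]
grip_width: 0.0853
```

```bash
python3 - <<'E'
from h import *
o=bot.get_obs(); print(o["clock"],o["eef_pos"],o["ft_force"])
R={}
for n in("side","top"):
    im,d=vision.camera(n); R[n]=im; cv2.imwrite(f"pics/{n}9.png",im[:,:,::-1])
hsv=cv2.cvtColor(R["top"],cv2.COLOR_RGB2HSV); m=((hsv[...,0]>20)&(hsv[...,0]<30)&(hsv[...,1]>170)).astype(np.uint8); m[:,:250]=0
v,u=np.nonzero(m); P=onz("top",[[u.mean(),v.mean()]],.009)[0]; d=P-[.551,.055,0]; print("token stand xy",d@EX,d@EY,len(u))
E
python3 - <<'E'
E
```

```text
20.1333 [0.34177716 0.13934116 0.28126999] [ 0.61835174  0.15064025 -0.3031429 ]
token stand xy 0.001632358486440385 -0.08986011460623719 215
```

View pics/side9.png

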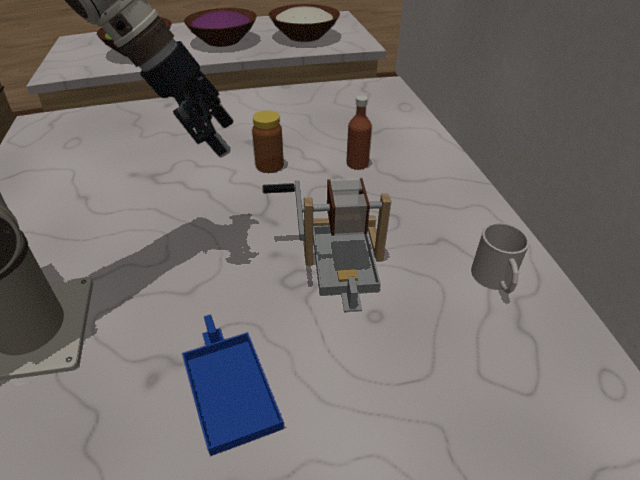

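View pics/top9.png

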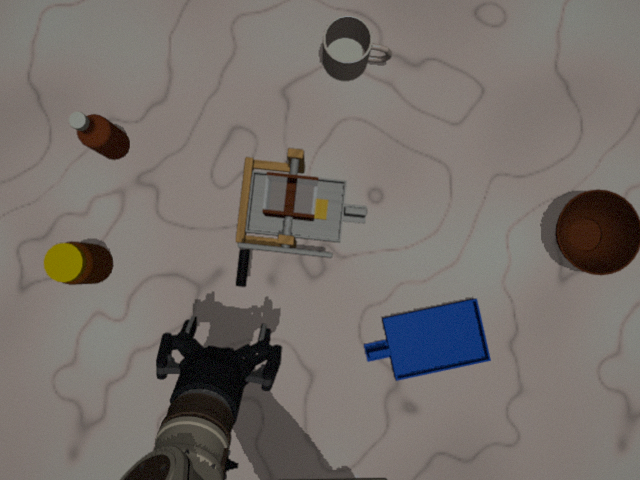

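```bash
python3 - <<'E'
from h import *
im=cv2.imread("pics/top9.png")
for uv,z in(([321.5,209],.006),([344.5,180.5],.022),([340,241.5],.022),([251,174],.022),([247,234],.022),([355,213.5],.046)):
    d=onz("top",[uv],z)[0]-[.551,.055,0]; print(uv,(d@EX).round(4),(d@EY).round(4))
b=cv2.resize(im[140:270,225:385],None,fx=5,fy=4.5,interpolation=cv2.INTER_CUBIC); cv2.imwrite("pics/c9.png",b)
E
```

```text
[321.5, 209] 0.0014 -0.0493
[344.5, 180.5] 0.0515 -0.0825
[340, 241.5] -0.0512 -0.0856
[251, 174] 0.0459 0.0747
[247, 234] -0.0552 0.07
[355, 213.5] -0.0045 -0.1043
```

View pics/c9.png

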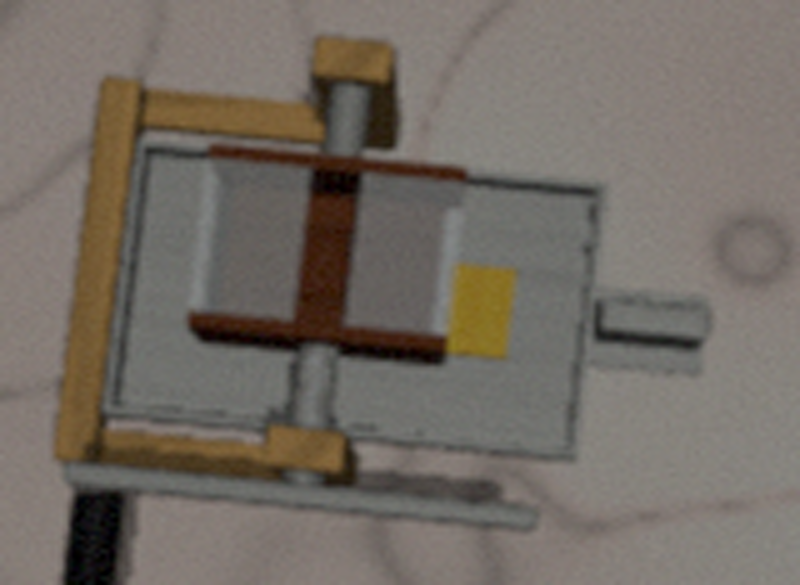

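Token at stand (1, -49) mm is inside the tray. The earlier mask value of -90 mm was polluted by other pixels. I now check the tray's squareness to the bar by line fits.

```bash
python3 - <<'E'
from h import *
im=cv2.imread("pics/top9.png"); g=cv2.GaussianBlur(im,(3,3),0).astype(float)
def edge(chan,rows,u0,u1,pick,axis=0):
    pts=[]
    for r in rows:
        l=chan[r,u0:u1] if axis==0 else chan[u0:u1,r]
        dl=np.diff(l); i=pick(dl); 
        if 0<i<len(dl)-1:
            a,b,c=dl[i-1:i+2]; s=a-2*b+c; o=.5*(a-c)/s if s else 0
        else:o=0
        q=u0+i+.5+o; pts.append([q,r] if axis==0 else [r,q])
    return np.array(pts)
def fit(pts,z):
    W=onz("top",pts,z); vx=cv2.fitLine(W[:,:2].astype(np.float32),cv2.DIST_HUBER,0,.001,.001).ravel()
    d=(vx[2:]-np.array([.551,.055])); return vx[:2],d@EX[:2],d@EY[:2]
sat=g.max(2)-g.min(2); gray=g.mean(2)
def show(n,p,z,ref):
    v,x,y=fit(p,z); s=np.sign(v@ref[:2]) ; v=v*s; print(n,"ang",round(np.degrees(np.arctan2(v@np.array([-ref[1],ref[0]]),v@ref[:2])),2),"at",round(float(x),4),round(float(y),4))
show("bar inner",edge(sat,range(176,236),240,262,np.argmin),.03,EX)
show("bar outer",edge(sat,range(170,236),228,248,np.argmax),.03,EX)
show("tray rear",edge(gray,range(186,238),333,352,lambda d:np.argmin(d)),.022,EX)
show("tray -x",edge(gray,range(300,335),230,250,lambda d:np.argmin(d),1),.022,EY)
show("tray +x",edge(gray,range(320,340),172,186,lambda d:np.argmin(d),1),.022,EY)
E
```

```text
bar inner ang 0.0 at -0.0071 0.074
bar outer ang -0.17 at -0.0118 0.087
tray rear ang 0.31 at 0.0111 -0.08
tray -x ang 18.09 at -0.0585 -0.0468
tray +x ang -0.11 at 0.0506 -0.0557
```

```bash
python3 - <<'E'
from workcell import job_done
print(job_done())
E
```

```text
the job is handed in; nothing more can be done
None
```

The job is done and handed in at about 20 s on the clock. The brass token is in the steel tray, the tray is home against the back bar, and the box is upright again.

- **Tray:** I slid it in by its tab until it met the back bar. Contact showed as about 17 N with no further travel.
- **Token:** I turned the box upside down by the crank knob and rocked it once each way, to about 3.95 rad and then 2.28 rad. After the second tilt the token was in the tray; I never touched it.
- **Box:** I turned it back until it met its upright stop, where the force rose to about 14 N. Then I let go and backed the gripper away.

**Last checks**
- The token lies flat inside the tray at about (1, -49) mm in the stand's frame.
- The tray is square to the bar within about 0.3°.
- The bottle, jar, bowl, mug and blue tray look to be where they started.
- The robot is touching nothing.

**Checks that disagreed**
- One colour-mask reading put the token at -90 mm, outside the tray. I think other yellow pixels spoiled it, since the picture clearly shows the token inside.
- The line fits on the tray's near (-x) side (18°) and the position of its rear edge looked unreliable, so I did not use them. The home position rests on the contact force and the pictures.
- The knob appeared about 10 mm closer to the box than the description says. I gripped it where the cameras showed it, and that worked.

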